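# Seat the tube carrier on the shaker's locating pins and start it

## Task

The tube carrier sits tilted, propped up on the shaker's two locating pins: nudge it sideways along its channel with your fingertips until its two holes drop over the pins and it lies flat on the bed. Only then press the green start button right down and let go of it. Push only, do not pick the carrier up, and leave the bottle, beaker and orange box where they are.

Things in the scene. Friction and masses are not known exactly. Their poses are not given: they have to be found in the camera images.
- shaker: Fixed bench shaker: white housing 160 mm (x) by 380 mm (y), dark flat bed 70 mm above the origin, dark blue console on its -x side (x -160 to -80 mm, 55 mm high) with button and display. Origin on the bench under the middle of the channel; z up, y along the channel.
- bed (a point): Centre of the bed's top, 70 mm above the shaker's origin. Two aluminium guide rails on the bed, 14 mm high and 340 mm long in y, leave a channel 115 mm wide (x -57.5 to +57.5 mm), open at both ends. The carrier lies in it with 1.5 mm play each side.
- pin_a (a point): Tip of a brass pin at x -35, y +30, z 77 mm of the shaker. Pin 8 mm in diameter, 7 mm above the bed, its top 3 mm tapered to 6 mm. At the start it is hidden under the carrier; yellow stripes across the rails mark the pins' y.
- pin_b (a point): Tip of the other pin, the same, at x = +35, y = +30, z = 77 mm of the shaker.
- carrier: Loose aluminium plate 112 mm (x) by 180 mm (y) by 8 mm, 0.4 to 0.65 kg, with a teal tube rack fixed on it (100 by 100 mm around x 0, y -36 mm; tube caps reach 40 mm above the plate's underside). Origin at the centre of the plate's underside; z up, y towards the bare end, near which the holes are. Seated, its origin is at x 0, y 0, z 70 mm of the shaker.
- push_end (a point): Middle of the carrier's rack-side end face: x 0, y -90, z 4 mm of the carrier. The carrier starts 15 to 45 mm too far in the shaker's -y, this end resting on the bed, the bare end propped 8 to 10 mm up by the pin tips. Push here in the shaker's +y: it slides at a few newtons, drops by its own weight and is then stopped by the pins.
- hole_a (a point): Centre, on the underside, of the 13 mm through hole that goes over pin_a: x = -35, y = +30, z = 0 mm of the carrier. A yellow line on the plate runs between the holes.
- hole_b (a point): The same for the hole that goes over pin_b: x = +35, y = +30, z = 0 mm of the carrier.
- start (a joint): Travel of the green start button, m: 0 up, 0.006 fully down; a spring of about 5 N at full travel pushes it back up.
- start_top (a point): Centre of the green button's top face when up; round cap 32 mm in diameter on a black housing, pressed straight down. At x = -120, y = -70 mm of the shaker, on the console, on its -y half.
- reagent: Loose amber bottle, 64 mm in diameter, 120 mm tall, blue cap; stands beyond the shaker (+x side). Origin under its centre. To be left alone.
- beaker: Loose glass beaker, 64 mm in diameter, 80 mm tall; beyond the shaker (+x side). Origin under its centre. To be left alone.
- tip_box: Loose orange box, 80 by 60 by 50 mm high, on the bench beyond the shaker's +y end. Origin under its centre. To be left alone.
There are look-alikes about, which are no part of the job. What is meant by the carrier is not red, and is the smaller of those in its own colour.

How it is judged (in metres and radians):
On the way, in this order (a step that is already met when the one before it is completed fails the run):
1. the carrier's holes have dropped over both pins and it lies flat on the bed (horizontal distance between hole_a and pin_a below 0.0035 m and horizontal distance between hole_b and pin_b below 0.0035 m and z of each of hole_a, hole_b in the frame of shaker below 0.072 m and angle between carrier's own z axis and vertical below 0.02 rad), for 0.2 s.
2. the start button is pressed down (value of joint start above 0.0045 m), for 0.05 s.
At the end, for the whole second after the job is handed in: Both holes within 3.5 mm of their pins (level), their underside less than 2 mm above the bed, carrier level within 0.02 rad and at rest; the start button up again after being pressed more than 4.5 mm (all of step 1 and value of joint start below 0.002 m and linear speed of carrier below 0.01 m/s); the robot touches nothing.
It fails at once if the carrier is lifted more than 18 mm off the bed or tipped over 0.2 rad (z of carrier in the frame of shaker above 0.088 m or angle between carrier's own z axis and vertical above 0.2 rad).
It fails at once if the start button is pressed while the carrier is not seated (value of joint start above 0.003 m and not (horizontal distance between hole_a and pin_a below 0.0035 m and horizontal distance between hole_b and pin_b below 0.0035 m and z of each of hole_a, hole_b in the frame of shaker below 0.072 m and angle between carrier's own z axis and vertical below 0.02 rad)).
It fails at once if the bottle, the beaker or the orange box is moved more than 20 mm (distance of any of reagent, beaker, tip_box from where it was at the start of the episode above 0.02 m).
It also fails if it takes over 48 s, if anything falls off the work surface, if the arm or the gripper's body presses on something with over 40 N, if the wrist force passes 120 N, or if a joint passes its speed limit or range.

## Robot

A 7-joint arm with a two-finger parallel gripper is mounted at the origin on the work surface. World frame = base frame: x ahead of the robot, y to its left, z up, the work surface at z = 0. Lengths are in m, angles in degrees, forces in N, time in s.
With the tool pointing down it reaches from about 0.425 to 0.875 m from the base axis. Payload 4.7 kg.
Tool frame: the origin (TCP) lies on the centre line of the jaws, within the pads' length; the fingertips stand 8 mm ahead of it and the grasp point (between the pads) lies 11 mm behind it; z points along the fingers, y is the direction in which the jaws open and shut (so a half turn about z gives the same grasp; the last joint's range is limited). The gripper opens to 87 mm and grips with 3 to 60 N. Pads are 19 mm wide; open, the fingers measure 117 mm over their backs; the gripper's body (75 mm by 190 mm) begins 51 mm behind the grasp point.
Start: joints at [65.667, 18.392, -4.016, 83.108, 1.295, 78.541, -3.26], TCP at [0.276, -0.588, 0.231] pointing down, gripper open.
Joint ranges: [-163.93, 163.93], [-17.29, 119.83], [-79.2, 71.16], [3.27, 140.29], [-89.18, 269.18], [5.43, 117.66], [-154.24, 154.24]. Speed limits (degrees/s): [147.25, 147.25, 180, 180, 180, 180, 180].

## Interface

Orientations are given as [roll, pitch, yaw] about the fixed x, y, z axes, in that order (R = Rz(yaw) Ry(pitch) Rx(roll)).
In Python, from cell import status, vision, workorder gives the robot as it stands.
- The arm moves only by the tool step_arm, never from a script. Its argument "series" is a list of rows, each an object of numbers: "ax", "ay", "az": the turn, a rotation vector about the world's x, y, z in degrees; "x", "y", "z": the shift along the world's x, y, z in m; "claw": the opening in per cent of the stroke, from 0 (shut) to 100 (fully open). In form: [{"ax": .., "ay": .., "az": .., "x": .., "y": .., "z": .., "claw": ..}, ...]. A call has 1 to 12 rows; each row is the pose to reach, as a shift and turn from the pose commanded when the call began; what a row does not reach only later rows make up. A row lasts 1/10 s, in which the tool goes at most 50 mm and 8.59 degrees, less where a joint would pass 70% of its speed; a pose out of reach is approached as far as the arm can. A call with a gripper value outside its range is refused whole. The fingers move at their own pace and stop on an object; "squeeze" is the grip in N (left out, the last holds). Time passes only in rows, so rows that repeat a pose let the fingers close. It gives the time, the measured TCP pose, the force and the opening at its end, in the units of the state.
- status.get_obs(): the state, without advancing time (a new reading comes with each control period).
- vision.read_camera(name): name is "scene" or "top"; returns the picture (400x640x3 uint8, red, green, blue); there is no depth.
- vision.camera_params(name): a dict with "fovy" (degrees; the focal length in pixels is half the picture's height over the tangent of half this angle, whatever the lens; pixels are square), "cx", "cy" (the principal point, pixels), "eye" and "orientation" of the camera in the world. Camera axes: x right, y down, z forward; pixel columns grow to the right and rows downward; lengths in m; the calibration is good to about 2 mm. A picture is of the moment at which its call begins. camera_params takes no time and is no camera call.
- workorder.sign_off(): hands the job in, once; it reports no verdict.
The state is a dict: "time_s": time; "qpos": joint angles; "joint_velocities": joint speeds; "effort": joint torques, N m; "tool_pos": TCP position; "tool_rot": TCP orientation; "force": force on the tool from outside, world axes, zero at the start; "wrist_torque": the same for the moment, N m; "grip_width": finger opening in m.
Only numpy, scipy, OpenCV 4.12 (cv2) and the standard library are available. Lean on these libraries where they do the work, as an engineer would, in place of code of your own. Each camera call takes 0.05 s, during which the arm holds its last target.

## Working session

There is one attempt and no reset: what is moved stays moved. The work goes in short steps, Python scripts to look and compute and a tool call to move; the robot and the scene stay as the last step left them, time stands still between calls to the robot, and variables do not carry over. Pictures are saved under pics/ and viewed, and the job is handed in when it is done.

Besides the shell and the picture viewer there is one more tool, called after ">>>" as name([rows], argument=value, ...), one row to a line, values as JSON. step_arm: Moves the arm, as the interface text tells. Its arguments: {"type":"object","properties":{"series":{"type":"array"},"squeeze":{"type":"number"}},"required":["series"]}

```bash
ls; mkdir -p pics; python3 - <<'E'
from cell import status, vision
import cv2
print(status.get_obs())
for n in ("scene","top"):
    print(n,vision.camera_params(n))
    cv2.imwrite(f"pics/{n}0.png",vision.read_camera(n)[:,:,::-1])
E
```

```text
pics
{'time_s': 0.0, 'qpos': array([65.66736592, 18.44022729, -4.01566778, 83.17535519,  1.29486436,
       78.53933628, -3.25989632]), 'joint_velocities': array([-0.06081005, -0.03688656,  0.11460571,  0.03553471,  0.02740789,
        0.01846319,  0.07081887]), 'effort': array([-8.51415225e-04, -4.91293252e+01, -4.04530624e-01, -3.12525594e+01,
       -6.39201910e-02,  4.37994674e-02,  1.76368476e-04]), 'tool_pos': array([ 0.27587556, -0.58796115,  0.2294443 ]), 'tool_rot': array([-1.79890316e+02,  5.51202019e-03,  2.51426050e+01]), 'force': array([-0.17080377,  0.6525307 ,  0.29195788]), 'wrist_torque': array([-0.0289601 , -0.02012433, -0.03598918]), 'grip_width': 0.08679309752930997}
scene {'fovy': 42.49564883861655, 'cx': 319.5357569655212, 'cy': 202.09768531350392, 'eye': array([ 1.20125086, -0.45881031,  1.33108087]), 'orientation': array([-145.6649324 ,    0.48709696,   52.15862184])}
top {'fovy': 55.05787391664825, 'cx': 325.5883473069278, 'cy': 202.93994086610894, 'eye': array([0.42924391, 0.04473741, 1.17786103]), 'orientation': array([-174.07487901,   -0.42535506,  -90.46916003])}
```

View pics/scene0.png

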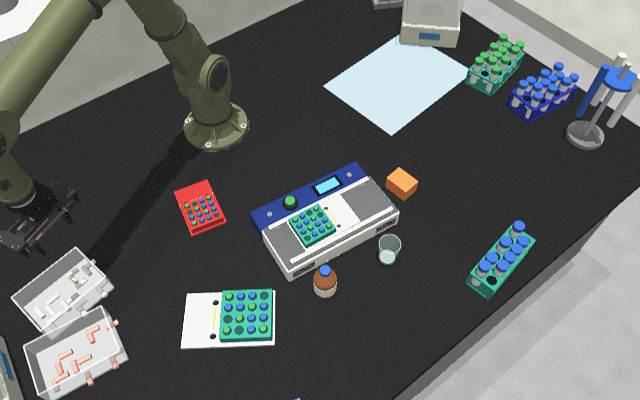

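View pics/top0.png

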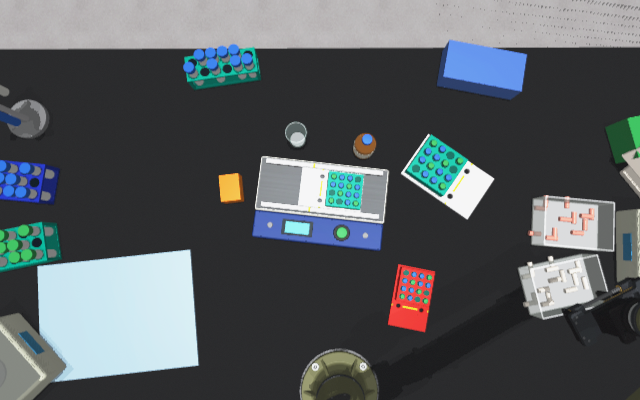

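```bash
python3 - <<'E'
import cv2
a=cv2.imread("pics/top0.png")[145:260,235:405]
cv2.imwrite("pics/topc.png",cv2.resize(a,None,fx=4.7,fy=4.7,interpolation=cv2.INTER_CUBIC))
a=cv2.imread("pics/scene0.png")[155:285,245:410]
cv2.imwrite("pics/scenec.png",cv2.resize(a,None,fx=4.6,fy=4.6,interpolation=cv2.INTER_CUBIC))
E
```

```text
(no output)
```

View pics/topc.png

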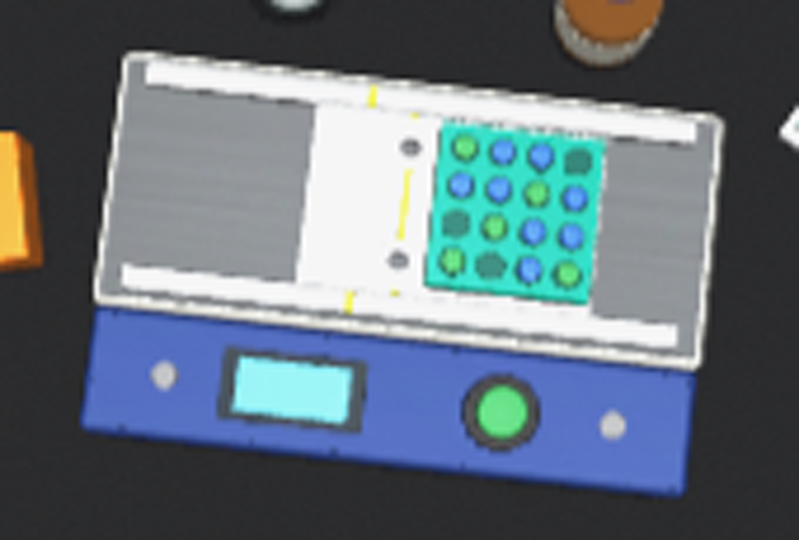

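View pics/scenec.png

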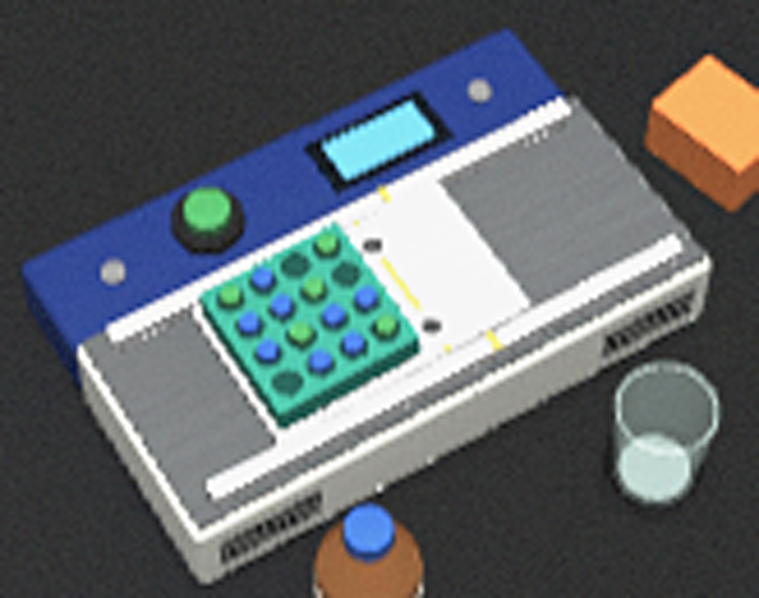

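```bash
cat > h.py <<'E'
import numpy as np
from scipy.spatial.transform import Rotation as R
from scipy.optimize import least_squares
from cell import status, vision
P={n:vision.camera_params(n) for n in("scene","top")}
def proj(n,X):
    p=P[n]; r=R.from_euler('xyz',p['orientation'],degrees=True).as_matrix()
    c=(np.atleast_2d(X)-p['eye'])@r; f=200/np.tan(np.radians(p['fovy']/2))
    return np.c_[p['cx']+f*c[:,0]/c[:,2],p['cy']+f*c[:,1]/c[:,2]]
def ray(n,uv,z):
    p=P[n]; r=R.from_euler('xyz',p['orientation'],degrees=True).as_matrix();f=200/np.tan(np.radians(p['fovy']/2))
    d=r@np.array([(uv[0]-p['cx'])/f,(uv[1]-p['cy'])/f,1]); e=p['eye']
    return e+d*(z-e[2])/d[2]
tc=lambda u,v:(235+u/4.7,145+v/4.7)
sc=lambda u,v:(245+u/4.6,155+v/4.6)
def w(s,X):
    X=np.atleast_2d(X).astype(float); c,q=np.cos(s[2]),np.sin(s[2])
    return np.c_[s[0]+c*X[:,0]-q*X[:,1],s[1]+q*X[:,0]+c*X[:,1],X[:,2]]
def loc(s,W):
    c,q=np.cos(s[2]),np.sin(s[2]);d=W[:2]-s[:2];return np.array([c*d[0]+q*d[1],-q*d[0]+c*d[1],W[2]])
E
cat > fit.py <<'E'
from h import *
T=[((80,190,70),tc(125,52)),((80,-190,70),tc(720,118)),((-80,-190,70),tc(697,368)),((-80,190,70),tc(96,303)),((-160,190,55),tc(82,430)),((-160,-190,55),tc(684,494))]
S=[((-80,-190,70),sc(80,350)),((80,-190,70),sc(205,533)),((80,190,70),sc(710,262)),((-160,-190,55),sc(22,268)),((-160,190,55),sc(512,30))]
def res(s,which=(1,1),out=False):
    r=[]
    for n,L,k in(("top",T,which[0]),("scene",S,which[1])):
        if k: r.append((proj(n,w(s,np.array([a for a,_ in L])/1e3))-np.array([b for _,b in L])))
    return np.vstack(r) if out else np.vstack(r).ravel()
for k in((1,1),(1,0),(0,1)):
    s=least_squares(res,[.55,.05,0],args=(k,)).x
    print(s[:2],np.degrees(s[2]));
    if k==(1,1): s0=s;print(res(s,k,True).round(1).tolist())
np.save("s.npy",s0);s=s0
print("stripes",[(loc(s,ray("top",tc(*p),.084))*1e3).round(1) for p in((373,97),(349,302))],[(loc(s,ray("scene",sc(*p),.084))*1e3).round(1) for p in((383,193),(493,341))])
for z in(.065,.072,.08): print("button",z,[(loc(s,ray(n,p,z))*1e3).round(1) for n,p in(("top",tc(501,412)),("scene",sc(207,208)))])
print("holes top z85",[(loc(s,ray("top",tc(*p),.086))*1e3).round(1) for p in((411,147),(398,260))],[(loc(s,ray("scene",sc(*p),.086))*1e3).round(1) for p in((373,245),(431,326))])
print("bare end z88",[(loc(s,ray("top",tc(*p),.088))*1e3).round(1) for p in((315,103),(297,282))],[(loc(s,ray("scene",sc(*p),.088))*1e3).round(1) for p in((443,180),(528,304))])
print("rack end z78",[(loc(s,ray("scene",sc(*p),.078))*1e3).round(1) for p in((200,307),(276,440))])
print(w(s,np.array([[0,0,70],[-120,-70,70],[0,-130,80]])/1e3))
E
python3 fit.py
```

```text
[0.58653543 0.04761683] -6.463470881476945
[[-1.7, -1.2], [0.4, -1.7], [0.5, -0.7], [-2.3, -0.6], [-1.8, 0.1], [-0.0, 0.2], [-2.3, -1.1], [-2.1, 2.1], [1.3, -0.5], [-1.7, -0.3], [-1.4, -1.2]]
[0.58469658 0.04513143] -6.588772528673684
[0.58873778 0.05048878] -6.411673330553651
stripes [array([62.3, 26.9, 84. ]), array([-65.2,  27.8,  84. ])] [array([-67.1,  32. ,  84. ]), array([62.8, 30.9, 84. ])]
button 0.065 [array([-121.3,  -71.8,   65. ]), array([-128.4,  -64.5,   65. ])]
button 0.072 [array([-121.6,  -71.5,   72. ]), array([-124. ,  -66.5,   72. ])]
button 0.08 [array([-121.8,  -71.1,   80. ]), array([-118.9,  -68.9,   80. ])]
holes top z85 [array([33.4,  0.3, 86. ]), array([-36.7,   0.8,  86. ])] [array([-35.3,   4.7,  86. ]), array([34.6,  3.5, 86. ])]
bare end z88 [array([54. , 61.7, 88. ]), array([-56.7,  60.3,  88. ])] [array([-53.1,  68.7,  88. ]), array([53.7, 62.6, 88. ])]
rack end z78 [array([ -57. , -109.1,   78. ]), array([  49.5, -116.6,   78. ])]
[[ 0.58653543  0.04761683  0.07      ]
 [ 0.45941829 -0.00842987  0.07      ]
 [ 0.57190137 -0.08155686  0.08      ]]
```

The teal carriers in the top view are the small one in the shaker channel (345,190) and a larger one on the bench (445,170). There is also a red one at (412,297). The small teal one in the channel is the one meant, and the enlarged crop confirms it: its holes sit about 27 mm short of the stripes. I'll move behind its rack end with the jaws spread across the channel.

>>> step_arm([
  {"x": 0.293,"y": 0.485,"z": -0.02,"az": 58.4,"claw": 55},
  {"x": 0.293,"y": 0.485,"z": -0.02,"az": 58.4,"claw": 55},
  {"x": 0.293,"y": 0.485,"z": -0.02,"az": 58.4,"claw": 55},
  {"x": 0.293,"y": 0.485,"z": -0.02,"az": 58.4,"claw": 55},
  {"x": 0.293,"y": 0.485,"z": -0.02,"az": 58.4,"claw": 55},
  {"x": 0.293,"y": 0.485,"z": -0.02,"az": 58.4,"claw": 55},
  {"x": 0.293,"y": 0.485,"z": -0.02,"az": 58.4,"claw": 55},
  {"x": 0.293,"y": 0.485,"z": -0.02,"az": 58.4,"claw": 55},
  {"x": 0.293,"y": 0.485,"z": -0.02,"az": 58.4,"claw": 55},
  {"x": 0.293,"y": 0.485,"z": -0.02,"az": 58.4,"claw": 55},
  {"x": 0.293,"y": 0.485,"z": -0.02,"az": 58.4,"claw": 55},
  {"x": 0.293,"y": 0.485,"z": -0.02,"az": 58.4,"claw": 55},
])

```text
invalid input
```

>>> step_arm([
  {"z": 0},
  {"z": 0},
  {"z": 0},
])

```text
invalid input
```

```bash
python3 - <<'E'
from h import *
import cv2
o=status.get_obs(); print(o)
s=np.load("s.npy"); print(loc(s,o['tool_pos'])*1e3)
for n in("scene","top"):
    im=vision.read_camera(n)[:,:,::-1]; cv2.imwrite(f"pics/{n}1.png",im)
    c=proj(n,o['tool_pos'])[0].astype(int); a=im[max(0,c[1]-100):c[1]+100,max(0,c[0]-130):c[0]+130]
    print(n,c,proj(n,o['tool_pos']));cv2.imwrite(f"pics/{n}1c.png",cv2.resize(a,None,fx=3,fy=3,interpolation=cv2.INTER_CUBIC))
E
```

```text
{'time_s': 0.1, 'qpos': array([65.66569441, 18.43577979, -4.01484233, 83.16698477,  1.29413597,
       78.54020628, -3.25918293]), 'joint_velocities': array([ 0.02234843, -0.17616357,  0.06289677, -0.11143619,  0.03952389,
        0.01860847,  0.09361816]), 'effort': array([-1.75020864e-04, -4.92572808e+01, -4.05763322e-01, -3.13395739e+01,
       -6.41401322e-02,  3.94986395e-02,  4.73113585e-05]), 'tool_pos': array([ 0.27591717, -0.58801203,  0.22956793]), 'tool_rot': array([-1.79902207e+02,  4.73368218e-03,  2.51438744e+01]), 'force': array([ 0.3105274 , -0.09988867, -0.74521143]), 'wrist_torque': array([-0.0792814 , -0.02994888, -0.00817915]), 'grip_width': 0.08721902034483632}
[-237.09134808 -666.55490922  229.56792545]
scene [ 54 236] [[ 54.54669105 236.81518143]]
top [583 304] [[583.54319801 304.04511448]]
```

All seven keys must be present in every row, so I'm resending with the full set.

>>> step_arm([
  {"ax": 0,"ay": 0,"az": 58.4,"x": 0.293,"y": 0.485,"z": -0.02,"claw": 55},
  {"ax": 0,"ay": 0,"az": 58.4,"x": 0.293,"y": 0.485,"z": -0.02,"claw": 55},
  {"ax": 0,"ay": 0,"az": 58.4,"x": 0.293,"y": 0.485,"z": -0.02,"claw": 55},
  {"ax": 0,"ay": 0,"az": 58.4,"x": 0.293,"y": 0.485,"z": -0.02,"claw": 55},
  {"ax": 0,"ay": 0,"az": 58.4,"x": 0.293,"y": 0.485,"z": -0.02,"claw": 55},
  {"ax": 0,"ay": 0,"az": 58.4,"x": 0.293,"y": 0.485,"z": -0.02,"claw": 55},
  {"ax": 0,"ay": 0,"az": 58.4,"x": 0.293,"y": 0.485,"z": -0.02,"claw": 55},
  {"ax": 0,"ay": 0,"az": 58.4,"x": 0.293,"y": 0.485,"z": -0.02,"claw": 55},
  {"ax": 0,"ay": 0,"az": 58.4,"x": 0.293,"y": 0.485,"z": -0.02,"claw": 55},
  {"ax": 0,"ay": 0,"az": 58.4,"x": 0.293,"y": 0.485,"z": -0.02,"claw": 55},
  {"ax": 0,"ay": 0,"az": 58.4,"x": 0.293,"y": 0.485,"z": -0.02,"claw": 55},
  {"ax": 0,"ay": 0,"az": 58.4,"x": 0.293,"y": 0.485,"z": -0.02,"claw": 55},
])

```text
time_s: 1.4
tool_pos: [0.571, -0.0964, 0.2106]
tool_rot: [179.9, -0.2, 84.0]
force: [0.4, -0.1, 0.6]
grip_width: 0.0479
```

```bash
cat > look.py <<'E'
from h import *
import cv2,sys
k=sys.argv[1]
o=status.get_obs(); print({a:np.round(o[a],4) for a in("time_s","tool_pos","tool_rot","force","grip_width")})
s=np.load("s.npy"); print(loc(s,o['tool_pos'])*1e3)
for n in sys.argv[2:]:
    im=vision.read_camera(n)[:,:,::-1]; cv2.imwrite(f"pics/{n}{k}.png",im)
    a=im[145:260,235:405] if n=="top" else im[155:285,245:410]
    z=4.7 if n=="top" else 4.6
    print(n,proj(n,o['tool_pos']));cv2.imwrite(f"pics/{n}{k}c.png",cv2.resize(a,None,fx=z,fy=z,interpolation=cv2.INTER_CUBIC))
E
python3 look.py 2 scene top
```

```text
{'time_s': np.float64(1.4), 'tool_pos': array([ 0.571 , -0.0964,  0.2106]), 'tool_rot': array([179.9443,  -0.202 ,  84.0032]), 'force': array([ 0.4216, -0.1203,  0.5592]), 'grip_width': np.float64(0.0479)}
[   0.81466484 -144.82453884  210.59667384]
scene [[284.44558966 216.72573257]]
top [[377.68713616 186.36790293]]
```

View pics/scene2c.png

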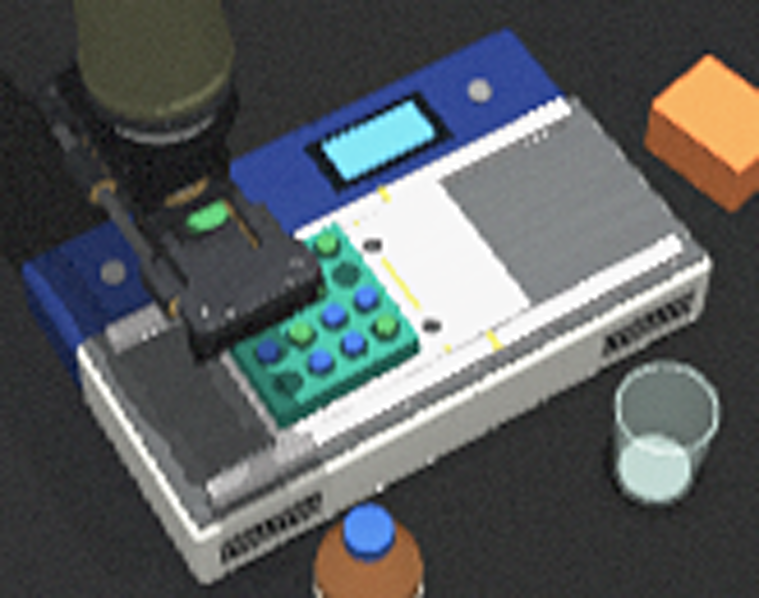

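View pics/top2.png

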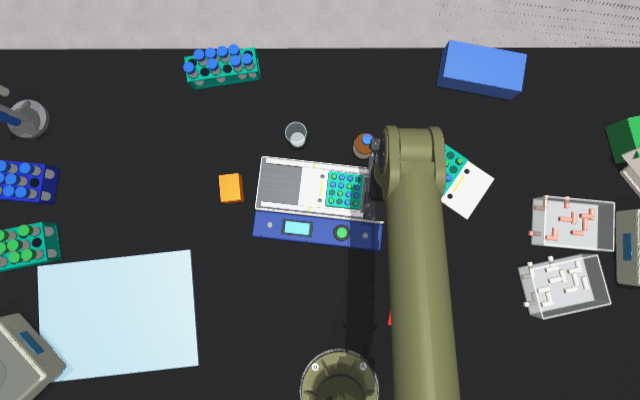

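>>> step_arm([
  {"ax": 0,"ay": 0,"az": 0,"x": 0,"y": 0,"z": 0,"claw": 55},
  {"ax": 0,"ay": 0,"az": 0,"x": 0,"y": 0,"z": 0,"claw": 55},
  {"ax": 0,"ay": 0,"az": 0,"x": 0,"y": 0,"z": -0.04,"claw": 55},
  {"ax": 0,"ay": 0,"az": 0,"x": 0,"y": 0,"z": -0.08,"claw": 55},
  {"ax": 0,"ay": 0,"az": 0,"x": 0,"y": 0,"z": -0.1,"claw": 55},
  {"ax": 0,"ay": 0,"az": 0,"x": 0,"y": 0,"z": -0.11,"claw": 55},
  {"ax": 0,"ay": 0,"az": 0,"x": 0,"y": 0,"z": -0.11,"claw": 55},
  {"ax": 0,"ay": 0,"az": 0,"x": 0,"y": 0,"z": -0.11,"claw": 55},
])

```text
time_s: 2.3
tool_pos: [0.5698, -0.1044, 0.1018]
tool_rot: [179.9, 0.0, 83.5]
force: [-0.2, -0.3, -0.1]
grip_width: 0.0475
```

```bash
python3 look.py 3 scene top
```

```text
{'time_s': np.float64(2.3), 'tool_pos': array([ 0.5698, -0.1044,  0.1018]), 'tool_rot': array([1.79890e+02, 2.64000e-02, 8.34708e+01]), 'force': array([-0.1602, -0.3096, -0.0561]), 'grip_width': np.float64(0.0475)}
[   0.51697143 -152.88460202  101.84237969]
scene [[284.39723237 239.23819741]]
top [[375.03661461 192.38648458]]
```

View pics/scene3c.png

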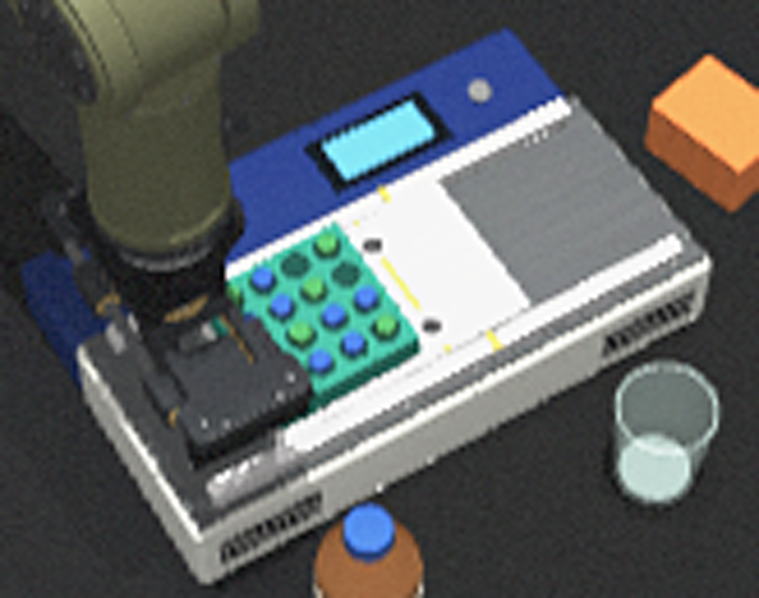

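View pics/top3c.png

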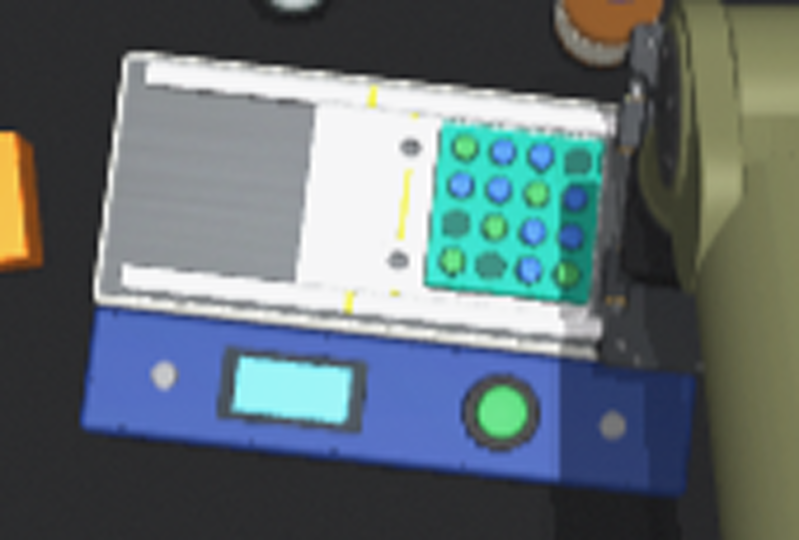

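>>> step_arm([
  {"ax": 0,"ay": 0,"az": 0,"x": 0,"y": 0,"z": -0.01,"claw": 55},
  {"ax": 0,"ay": 0,"az": 0,"x": 0,"y": 0,"z": -0.016,"claw": 55},
  {"ax": 0,"ay": 0,"az": 0,"x": 0,"y": 0,"z": -0.02,"claw": 55},
  {"ax": 0,"ay": 0,"az": 0,"x": 0,"y": 0,"z": -0.02,"claw": 55},
])

```text
time_s: 2.8
tool_pos: [0.5685, -0.1033, 0.0796]
tool_rot: [-179.9, -0.0, 83.6]
force: [0.2, -0.2, 0.3]
grip_width: 0.0479
```

```bash
python3 look.py 4 scene
```

```text
{'time_s': np.float64(2.8), 'tool_pos': array([ 0.5685, -0.1033,  0.0796]), 'tool_rot': array([-1.799091e+02, -1.250000e-02,  8.355040e+01]), 'force': array([ 0.1692, -0.2332,  0.3443]), 'grip_width': np.float64(0.0479)}
[  -0.95986311 -151.98726828   79.61747411]
scene [[284.93567538 242.70992194]]
```

View pics/scene4c.png

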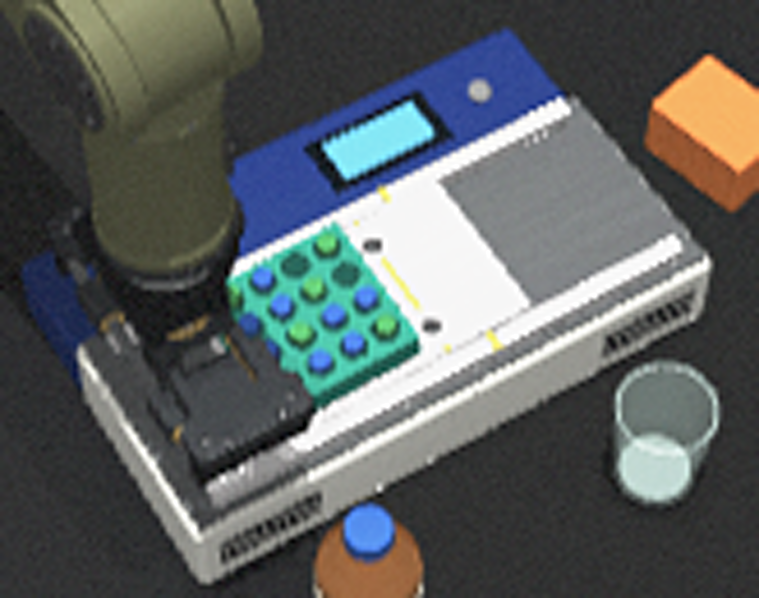

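>>> step_arm([
  {"ax": 0,"ay": 0,"az": 0,"x": 0.0006,"y": 0.005,"z": 0.001,"claw": 55},
  {"ax": 0,"ay": 0,"az": 0,"x": 0.0011,"y": 0.01,"z": 0.001,"claw": 55},
  {"ax": 0,"ay": 0,"az": 0,"x": 0.0017,"y": 0.015,"z": 0.001,"claw": 55},
  {"ax": 0,"ay": 0,"az": 0,"x": 0.002,"y": 0.018,"z": 0.001,"claw": 55},
  {"ax": 0,"ay": 0,"az": 0,"x": 0.0024,"y": 0.021,"z": 0.001,"claw": 55},
  {"ax": 0,"ay": 0,"az": 0,"x": 0.0027,"y": 0.024,"z": 0.001,"claw": 55},
  {"ax": 0,"ay": 0,"az": 0,"x": 0.003,"y": 0.027,"z": 0.001,"claw": 55},
  {"ax": 0,"ay": 0,"az": 0,"x": 0.0034,"y": 0.03,"z": 0.001,"claw": 55},
  {"ax": 0,"ay": 0,"az": 0,"x": 0.0037,"y": 0.033,"z": 0.001,"claw": 55},
  {"ax": 0,"ay": 0,"az": 0,"x": 0.004,"y": 0.036,"z": 0.001,"claw": 55},
  {"ax": 0,"ay": 0,"az": 0,"x": 0.004,"y": 0.036,"z": 0.001,"claw": 55},
])

```text
time_s: 3.95
tool_pos: [0.5732, -0.0668, 0.0816]
tool_rot: [180.0, -0.0, 83.6]
force: [-0.6, -3.6, 0.6]
grip_width: 0.0478
```

```bash
python3 look.py 5 scene top
```

```text
{'time_s': np.float64(3.95), 'tool_pos': array([ 0.5732, -0.0668,  0.0816]), 'tool_rot': array([ 1.799858e+02, -2.050000e-02,  8.357440e+01]), 'force': array([-0.5679, -3.5771,  0.5625]), 'grip_width': np.float64(0.0478)}
[  -0.32697732 -115.17984721   81.62989513]
scene [[296.41789069 236.5461829 ]]
top [[361.04509567 192.22347583]]
```

View pics/scene5c.png

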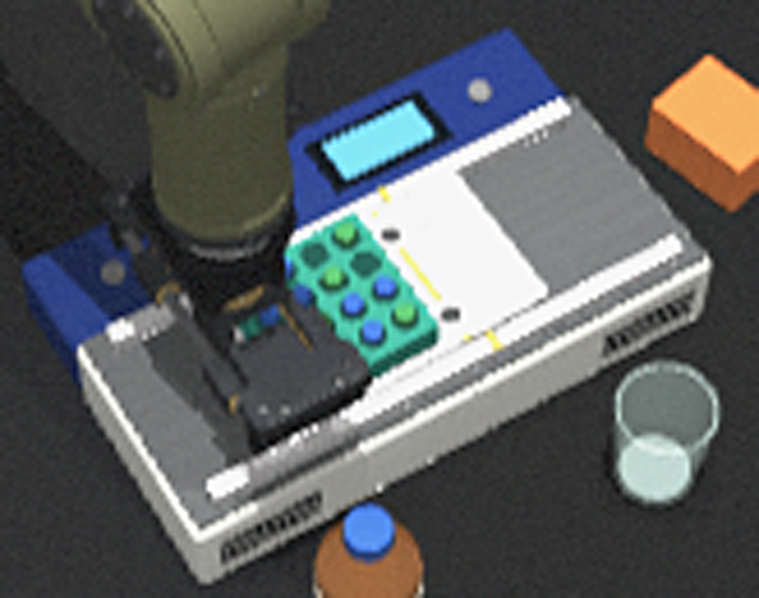

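View pics/top5c.png

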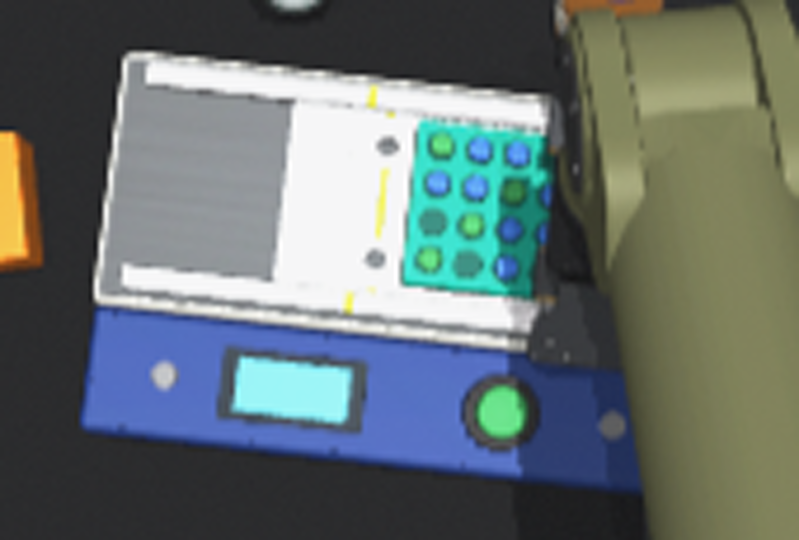

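Pushing takes 3.6 N, and the carrier has moved about 13 mm with roughly 14 mm to go. I'll continue slowly.

>>> step_arm([
  {"ax": 0,"ay": 0,"az": 0,"x": 0.0002,"y": 0.002,"z": 0,"claw": 55},
  {"ax": 0,"ay": 0,"az": 0,"x": 0.0004,"y": 0.004,"z": 0,"claw": 55},
  {"ax": 0,"ay": 0,"az": 0,"x": 0.0007,"y": 0.006,"z": 0,"claw": 55},
  {"ax": 0,"ay": 0,"az": 0,"x": 0.0009,"y": 0.008,"z": 0,"claw": 55},
  {"ax": 0,"ay": 0,"az": 0,"x": 0.001,"y": 0.009,"z": 0,"claw": 55},
  {"ax": 0,"ay": 0,"az": 0,"x": 0.0011,"y": 0.01,"z": 0,"claw": 55},
  {"ax": 0,"ay": 0,"az": 0,"x": 0.0011,"y": 0.01,"z": 0,"claw": 55},
])

```text
time_s: 4.75
tool_pos: [0.5744, -0.0568, 0.0816]
tool_rot: [180.0, -0.0, 83.6]
force: [0.3, -1.9, 0.5]
grip_width: 0.0479
```

```bash
python3 look.py 6 scene top
```

```text
{'time_s': np.float64(4.75), 'tool_pos': array([ 0.5744, -0.0568,  0.0816]), 'tool_rot': array([ 1.799847e+02, -3.740000e-02,  8.356500e+01]), 'force': array([ 0.3284, -1.943 ,  0.4565]), 'grip_width': np.float64(0.0479)}
[  -0.33718867 -105.1321135    81.62039834]
scene [[299.50408927 234.93008734]]
top [[357.57695816 191.8630316 ]]
```

View pics/scene6c.png

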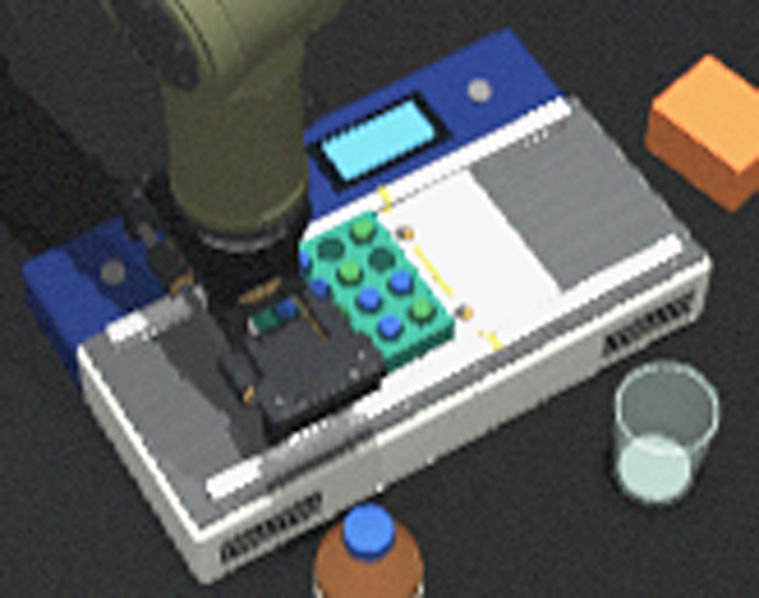

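View pics/top6c.png

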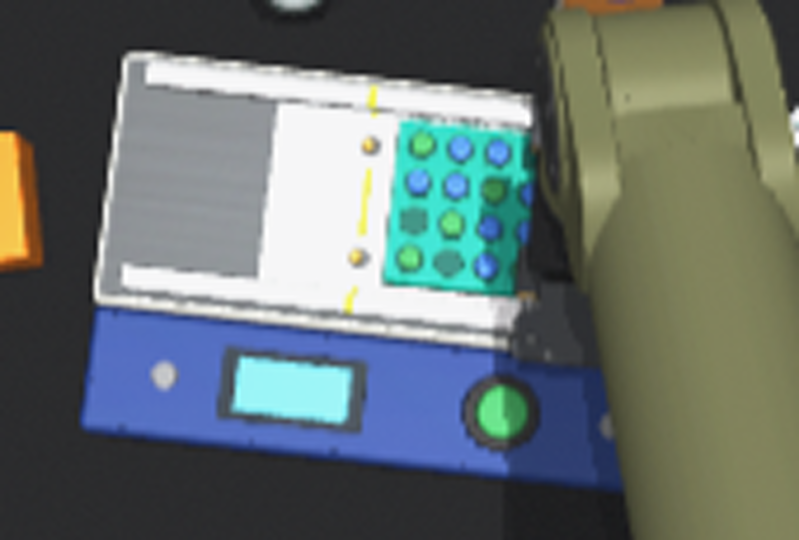

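Brass pins now show in both holes (top crop (370,146) and (358,258)). I'll keep going by 1 mm rows, expecting the pins to stop it.

>>> step_arm([
  {"ax": 0,"ay": 0,"az": 0,"x": 0.0001,"y": 0.001,"z": 0,"claw": 55},
  {"ax": 0,"ay": 0,"az": 0,"x": 0.0002,"y": 0.002,"z": 0,"claw": 55},
  {"ax": 0,"ay": 0,"az": 0,"x": 0.0002,"y": 0.002,"z": 0,"claw": 55},
])

```text
time_s: 5.15
tool_pos: [0.5744, -0.0557, 0.0816]
tool_rot: [180.0, 0.0, 83.5]
force: [0.3, -2.7, 0.2]
grip_width: 0.048
```

```bash
cat > zoom.py <<'E'
from h import *
import cv2,sys
k=sys.argv[1]
o=status.get_obs(); print({a:np.round(o[a],4) for a in("time_s","tool_pos","tool_rot","force","grip_width")})
a=vision.read_camera("top")[160:212,295:335,::-1]; b=vision.read_camera("scene")[190:245,300:375,::-1]
a=cv2.resize(a,(400,520),interpolation=cv2.INTER_CUBIC);b=cv2.resize(b,(375*520//520,275),interpolation=cv2.INTER_CUBIC)
c=np.zeros((520,790,3),np.uint8);c[:,:400]=a;c[:275,410:785]=b
cv2.imwrite(f"pics/z{k}.png",c)
E
python3 zoom.py 7
```

```text
{'time_s': np.float64(5.15), 'tool_pos': array([ 0.5744, -0.0557,  0.0816]), 'tool_rot': array([1.799929e+02, 2.220000e-02, 8.353350e+01]), 'force': array([ 0.3012, -2.7148,  0.1839]), 'grip_width': np.float64(0.048)}
```

View pics/z7.png

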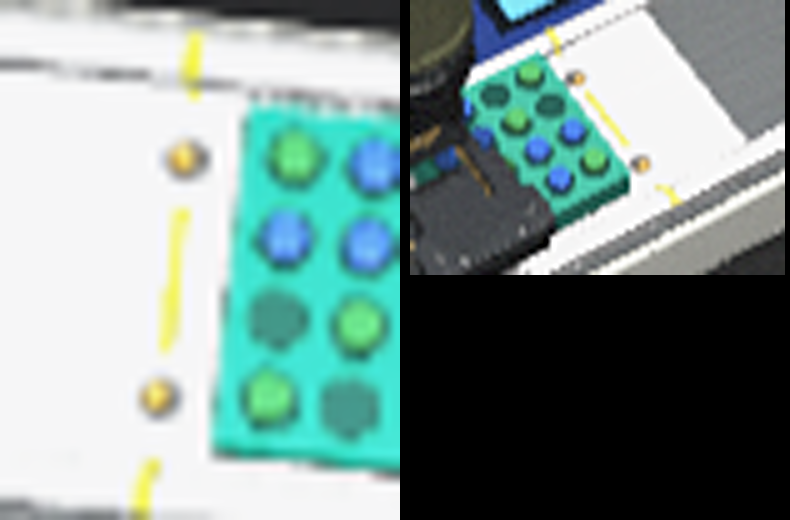

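>>> step_arm([
  {"ax": 0,"ay": 0,"az": 0,"x": 0.0001,"y": 0.001,"z": 0,"claw": 55},
  {"ax": 0,"ay": 0,"az": 0,"x": 0.0001,"y": 0.001,"z": 0,"claw": 55},
])

```text
time_s: 5.45
tool_pos: [0.5746, -0.0544, 0.0816]
tool_rot: [180.0, 0.0, 83.5]
force: [0.6, -3.7, 1.9]
grip_width: 0.0479
```

>>> step_arm([
  {"ax": 0,"ay": 0,"az": 0,"x": 0.0001,"y": 0.001,"z": 0,"claw": 55},
  {"ax": 0,"ay": 0,"az": 0,"x": 0.0001,"y": 0.001,"z": 0,"claw": 55},
])

```text
time_s: 5.65
tool_pos: [0.5747, -0.0533, 0.0816]
tool_rot: [180.0, -0.0, 83.5]
force: [-0.2, -3.9, 1.7]
grip_width: 0.048
```

```bash
python3 zoom.py 8
```

```text
{'time_s': np.float64(5.65), 'tool_pos': array([ 0.5747, -0.0533,  0.0816]), 'tool_rot': array([ 1.799901e+02, -3.000000e-03,  8.354500e+01]), 'force': array([-0.1908, -3.8552,  1.7166]), 'grip_width': np.float64(0.048)}
```

View pics/z8.png

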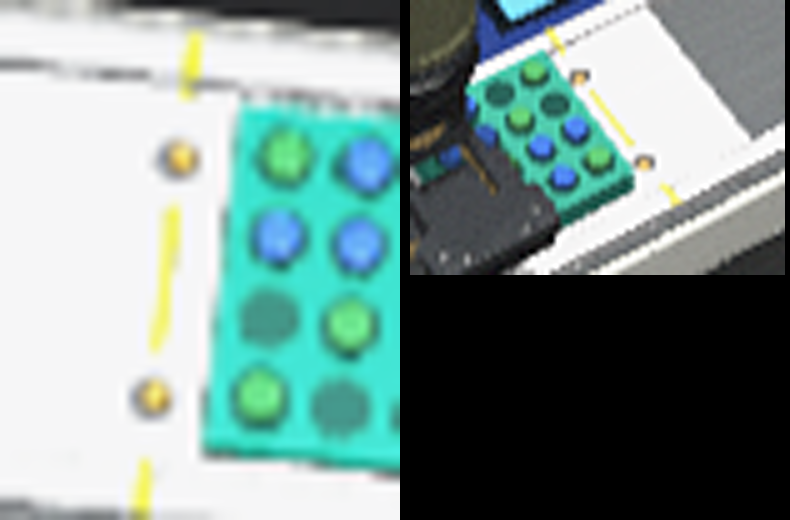

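>>> step_arm([
  {"ax": 0,"ay": 0,"az": 0,"x": 0.0001,"y": 0.001,"z": 0,"claw": 55},
  {"ax": 0,"ay": 0,"az": 0,"x": 0.0001,"y": 0.001,"z": 0,"claw": 55},
])

```text
time_s: 5.95
tool_pos: [0.5748, -0.0523, 0.0816]
tool_rot: [180.0, -0.0, 83.6]
force: [0.6, -3.7, 1.4]
grip_width: 0.0478
```

```bash
python3 zoom.py 9
```

```text
{'time_s': np.float64(5.95), 'tool_pos': array([ 0.5748, -0.0523,  0.0816]), 'tool_rot': array([ 1.799894e+02, -1.800000e-03,  8.355180e+01]), 'force': array([ 0.6099, -3.7156,  1.4334]), 'grip_width': np.float64(0.0478)}
```

View pics/z9.png

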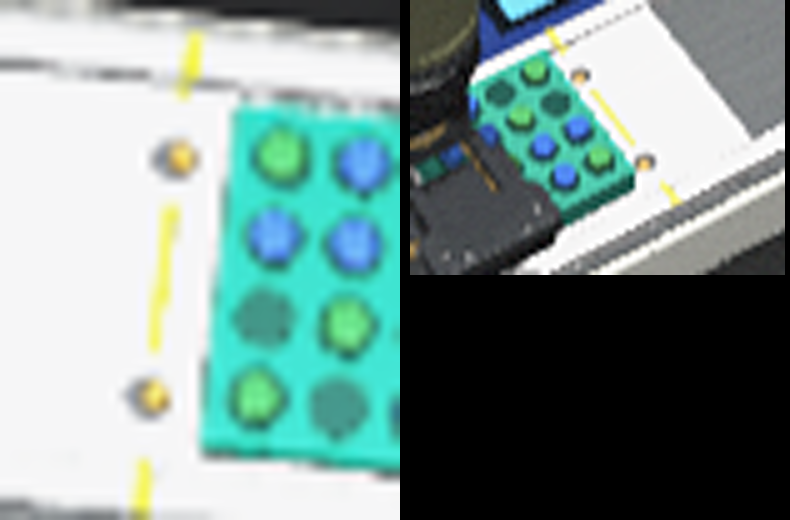

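>>> step_arm([
  {"ax": 0,"ay": 0,"az": 0,"x": 0.0001,"y": 0.0006,"z": 0,"claw": 55},
  {"ax": 0,"ay": 0,"az": 0,"x": 0.0001,"y": 0.0006,"z": 0,"claw": 55},
])

```text
time_s: 6.25
tool_pos: [0.5749, -0.0518, 0.0816]
tool_rot: [180.0, 0.0, 83.5]
force: [0.1, -4.5, 1.3]
grip_width: 0.0479
```

>>> step_arm([
  {"ax": 0,"ay": 0,"az": 0,"x": 0.0001,"y": 0.0006,"z": 0,"claw": 55},
  {"ax": 0,"ay": 0,"az": 0,"x": 0.0001,"y": 0.0006,"z": 0,"claw": 55},
])

```text
time_s: 6.45
tool_pos: [0.5749, -0.0518, 0.0816]
tool_rot: [-180.0, 0.0, 83.5]
force: [-0.6, -5.2, 2.2]
grip_width: 0.0479
```

```bash
python3 zoom.py 10
```

```text
{'time_s': np.float64(6.45), 'tool_pos': array([ 0.5749, -0.0518,  0.0816]), 'tool_rot': array([-1.79999e+02,  4.22000e-02,  8.35266e+01]), 'force': array([-0.5826, -5.2181,  2.2324]), 'grip_width': np.float64(0.0479)}
```

View pics/z10.png

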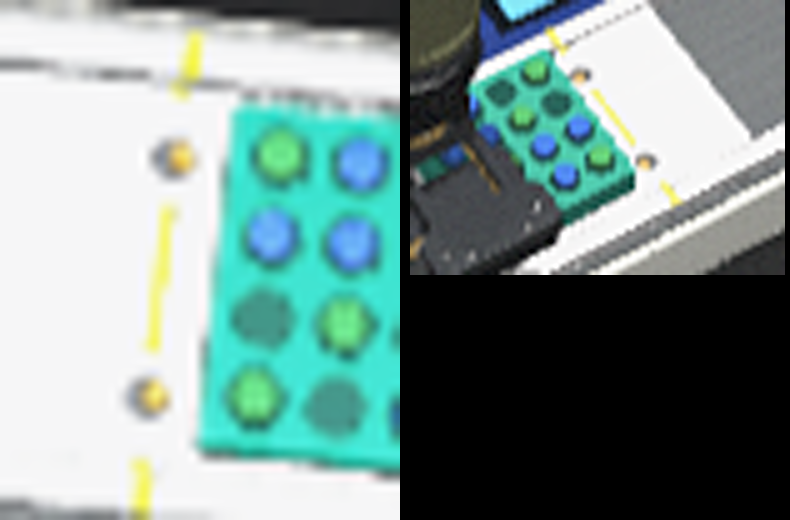

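It has stopped: the commanded motion no longer moves the TCP and the force rises to 5.2 N. Next I'll back off, lift clear, and check that it is flat.

>>> step_arm([
  {"ax": 0,"ay": 0,"az": 0,"x": -0.0011,"y": -0.01,"z": 0,"claw": 55},
  {"ax": 0,"ay": 0,"az": 0,"x": -0.0034,"y": -0.03,"z": 0,"claw": 55},
  {"ax": 0,"ay": 0,"az": 0,"x": -0.0045,"y": -0.04,"z": 0.04,"claw": 30},
  {"ax": 0,"ay": 0,"az": 0,"x": -0.0045,"y": -0.04,"z": 0.085,"claw": 0},
  {"ax": 0,"ay": 0,"az": 0,"x": -0.01,"y": -0.085,"z": 0.1,"claw": 0},
  {"ax": 0,"ay": 0,"az": 0,"x": -0.02,"y": -0.13,"z": 0.1,"claw": 0},
  {"ax": 0,"ay": 0,"az": 0,"x": -0.02,"y": -0.17,"z": 0.1,"claw": 0},
  {"ax": 0,"ay": 0,"az": 0,"x": -0.02,"y": -0.17,"z": 0.1,"claw": 0},
])

```text
time_s: 7.35
tool_pos: [0.5533, -0.2281, 0.1809]
tool_rot: [-180.0, 0.1, 83.0]
force: [-0.7, -0.6, 0.2]
grip_width: 0.0079
```

```bash
python3 look.py 11 scene top; python3 zoom.py 11
```

```text
{'time_s': np.float64(7.35), 'tool_pos': array([ 0.5533, -0.2281,  0.1809]), 'tool_rot': array([-1.799739e+02,  7.940000e-02,  8.302150e+01]), 'force': array([-0.6892, -0.585 ,  0.1754]), 'grip_width': np.float64(0.0079)}
[  -2.00418976 -277.68747177  180.86553697]
scene [[239.43696975 245.10198063]]
top [[426.36490986 194.37413035]]
{'time_s': np.float64(7.45), 'tool_pos': array([ 0.5547, -0.2209,  0.1808]), 'tool_rot': array([-1.799633e+02, -1.596000e-01,  8.346250e+01]), 'force': array([0.6496, 0.862 , 0.1698]), 'grip_width': np.float64(0.0032)}
```

View pics/scene11c.png

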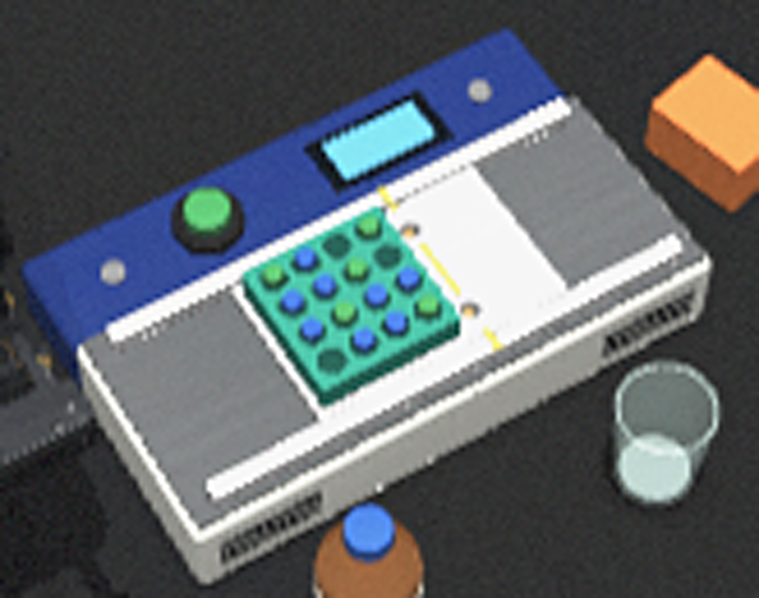

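View pics/top11c.png

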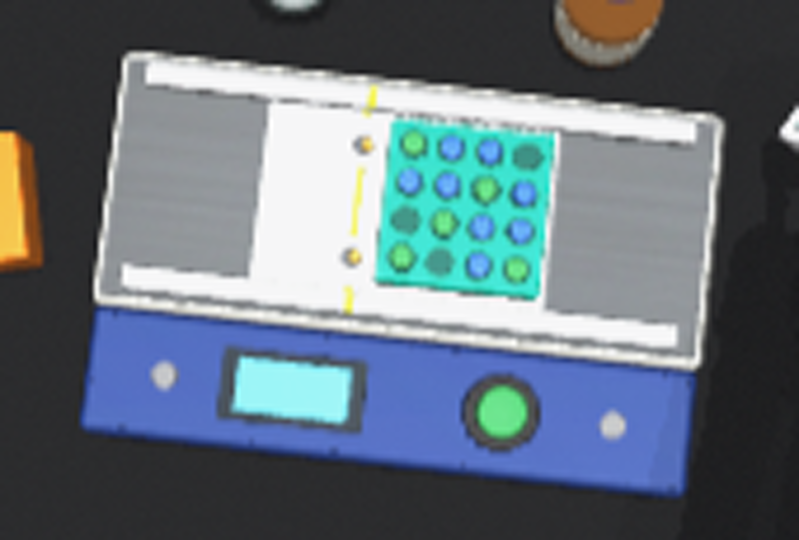

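View pics/z11.png

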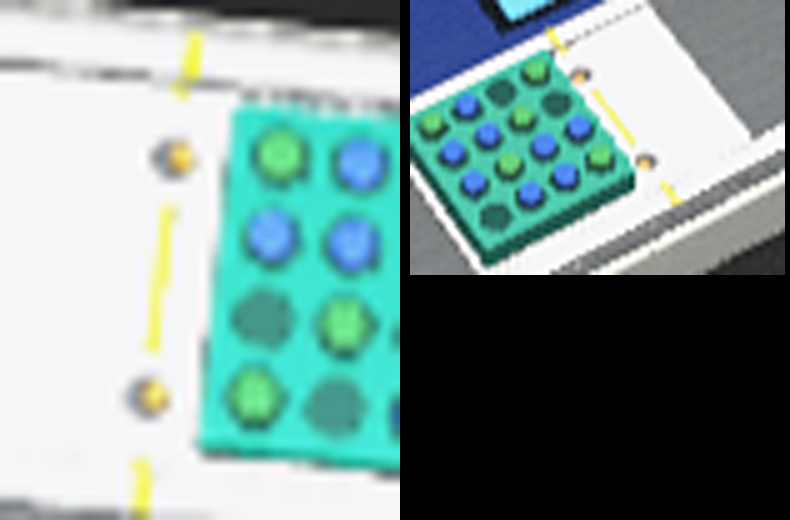

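```bash
python3 - <<'E'
from h import *
s=np.load("s.npy")
print("bias", 31.45-27.35)
D={"line0":((405,205),(401,284)),"line1":((358,201),(440,268)),"holes0":((404.5,203.5),(402,285.5)),"holes1":((355,201),(441,269)),"bare0":((306,192.5),(485.5,242)),"bare1":((258,190),(520,226)),"rack1":((549,222),(278,350))}
for k,(a,b) in D.items():
    print(k,[(z,(loc(s,ray("top",tc(*a),z/1e3))[1]*1e3-27.35).round(1),(loc(s,ray("scene",sc(*b),z/1e3))[1]*1e3-31.45).round(1)) for z in(74,78,82,86,90)])
E
```

```text
bias 4.099999999999998
line0 [(74, np.float64(-27.0), np.float64(-23.1)), (78, np.float64(-27.1), np.float64(-24.5)), (82, np.float64(-27.1), np.float64(-25.9)), (86, np.float64(-27.2), np.float64(-27.3)), (90, np.float64(-27.3), np.float64(-28.7))]
line1 [(74, np.float64(2.2), np.float64(4.4)), (78, np.float64(2.0), np.float64(2.9)), (82, np.float64(1.8), np.float64(1.4)), (86, np.float64(1.6), np.float64(-0.1)), (90, np.float64(1.4), np.float64(-1.6))]
holes0 [(74, np.float64(-26.6), np.float64(-23.1)), (78, np.float64(-26.7), np.float64(-24.5)), (82, np.float64(-26.7), np.float64(-26.0)), (86, np.float64(-26.8), np.float64(-27.4)), (90, np.float64(-26.9), np.float64(-28.8))]
holes1 [(74, np.float64(4.0), np.float64(4.5)), (78, np.float64(3.8), np.float64(3.0)), (82, np.float64(3.6), np.float64(1.5)), (86, np.float64(3.4), np.float64(0.0)), (90, np.float64(3.2), np.float64(-1.5))]
bare0 [(74, np.float64(34.7), np.float64(39.8)), (78, np.float64(34.4), np.float64(38.2)), (82, np.float64(34.1), np.float64(36.6)), (86, np.float64(33.8), np.float64(35.0)), (90, np.float64(33.5), np.float64(33.3))]
bare1 [(74, np.float64(64.3), np.float64(65.4)), (78, np.float64(63.9), np.float64(63.7)), (82, np.float64(63.5), np.float64(62.0)), (86, np.float64(63.1), np.float64(60.3)), (90, np.float64(62.7), np.float64(58.6))]
rack1 [(74, np.float64(-116.5), np.float64(-113.8)), (78, np.float64(-116.3), np.float64(-114.9)), (82, np.float64(-116.0), np.float64(-116.0)), (86, np.float64(-115.8), np.float64(-117.2)), (90, np.float64(-115.5), np.float64(-118.3))]
```

The carrier has dropped. Two-camera triangulation puts the plate top at the bare end at z≈78 (it was 89) and the line at about 80 (it was 86). Its y offset is about +2 to 2.5 mm, against the pins. Next is the move over the button with the jaws shut.

>>> step_arm([
  {"ax": 0,"ay": 0,"az": 0,"x": -0.018,"y": 0.04,"z": 0,"claw": 0},
  {"ax": 0,"ay": 0,"az": 0,"x": -0.036,"y": 0.08,"z": 0,"claw": 0},
  {"ax": 0,"ay": 0,"az": 0,"x": -0.054,"y": 0.12,"z": 0,"claw": 0},
  {"ax": 0,"ay": 0,"az": 0,"x": -0.072,"y": 0.16,"z": 0,"claw": 0},
  {"ax": 0,"ay": 0,"az": 0,"x": -0.086,"y": 0.193,"z": 0,"claw": 0},
  {"ax": 0,"ay": 0,"az": 0,"x": -0.0955,"y": 0.2135,"z": -0.02,"claw": 0},
  {"ax": 0,"ay": 0,"az": 0,"x": -0.0955,"y": 0.2135,"z": -0.05,"claw": 0},
  {"ax": 0,"ay": 0,"az": 0,"x": -0.0955,"y": 0.2135,"z": -0.07,"claw": 0},
  {"ax": 0,"ay": 0,"az": 0,"x": -0.0955,"y": 0.2135,"z": -0.07,"claw": 0},
  {"ax": 0,"ay": 0,"az": 0,"x": -0.0955,"y": 0.2135,"z": -0.07,"claw": 0},
])

```text
time_s: 8.55
tool_pos: [0.4594, -0.0063, 0.1119]
tool_rot: [-180.0, -0.0, 83.7]
force: [0.5, -0.5, 0.1]
grip_width: 0.0001
```

```bash
python3 look.py 12 scene top
```

```text
{'time_s': np.float64(8.55), 'tool_pos': array([ 0.4594, -0.0063,  0.1119]), 'tool_rot': array([-1.799889e+02, -3.230000e-02,  8.368190e+01]), 'force': array([ 0.4789, -0.5086,  0.0769]), 'grip_width': np.float64(0.0001)}
[-120.30030307  -67.89045615  111.91739159]
scene [[289.44902281 193.51479473]]
top [[341.05431454 231.69160689]]
```

View pics/scene12c.png

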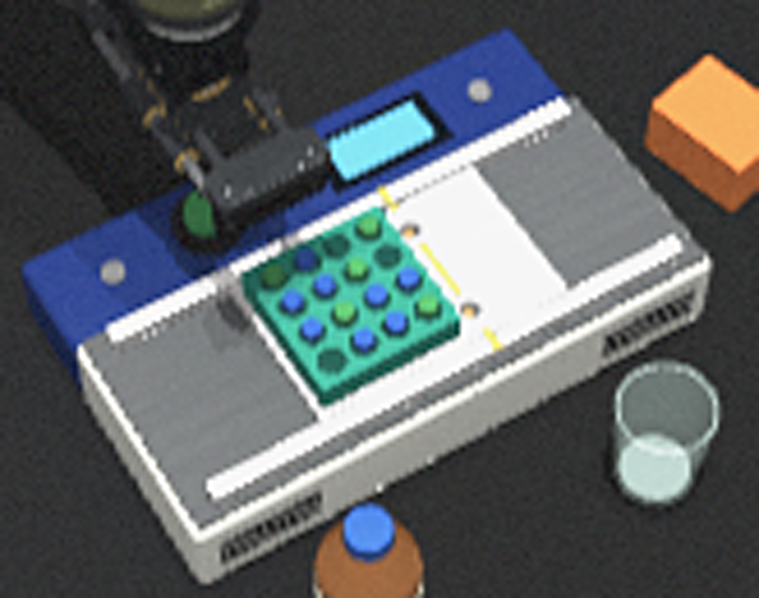

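View pics/top12c.png

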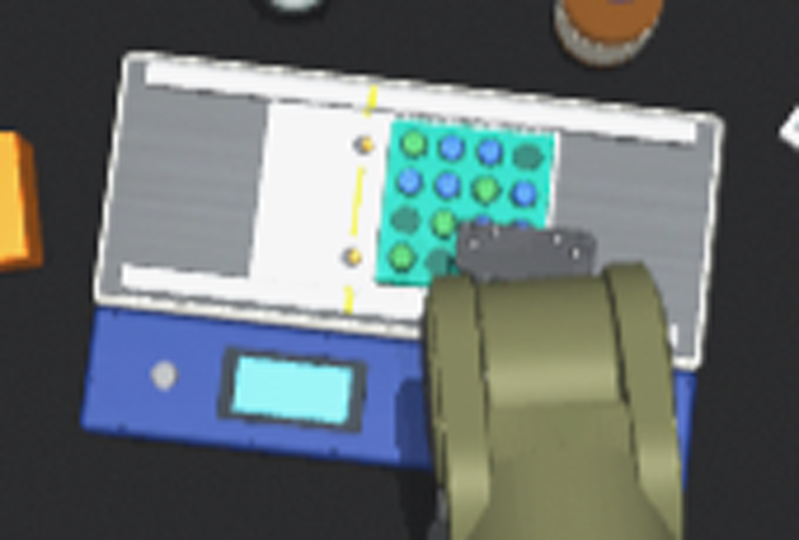

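>>> step_arm([
  {"ax": 0,"ay": 0,"az": 0,"x": 0,"y": -0.002,"z": -0.01,"claw": 0},
  {"ax": 0,"ay": 0,"az": 0,"x": 0,"y": -0.002,"z": -0.018,"claw": 0},
  {"ax": 0,"ay": 0,"az": 0,"x": 0,"y": -0.002,"z": -0.021,"claw": 0},
  {"ax": 0,"ay": 0,"az": 0,"x": 0,"y": -0.002,"z": -0.021,"claw": 0},
])

```text
time_s: 9.05
tool_pos: [0.4588, -0.0098, 0.0898]
tool_rot: [-179.9, -0.0, 83.5]
force: [0.1, 0.1, 0.5]
grip_width: 0.0003
```

>>> step_arm([
  {"ax": 0,"ay": 0,"az": 0,"x": 0,"y": 0,"z": -0.002,"claw": 0},
  {"ax": 0,"ay": 0,"az": 0,"x": 0,"y": 0,"z": -0.002,"claw": 0},
])

```text
time_s: 9.25
tool_pos: [0.4594, -0.0097, 0.0885]
tool_rot: [-180.0, -0.0, 83.5]
force: [-0.1, -0.7, -0.3]
grip_width: 0.0006
```

>>> step_arm([
  {"ax": 0,"ay": 0,"az": 0,"x": 0,"y": 0,"z": -0.002,"claw": 0},
  {"ax": 0,"ay": 0,"az": 0,"x": 0,"y": 0,"z": -0.002,"claw": 0},
])

```text
time_s: 9.45
tool_pos: [0.4594, -0.0098, 0.0865]
tool_rot: [-180.0, 0.0, 83.5]
force: [0.0, 0.3, 0.4]
grip_width: -0.0
```

>>> step_arm([
  {"ax": 0,"ay": 0,"az": 0,"x": 0,"y": 0,"z": -0.002,"claw": 0},
  {"ax": 0,"ay": 0,"az": 0,"x": 0,"y": 0,"z": -0.002,"claw": 0},
])

```text
time_s: 9.65
tool_pos: [0.4597, -0.0097, 0.0847]
tool_rot: [180.0, 0.0, 83.5]
force: [0.4, 0.1, 2.2]
grip_width: 0.0006
```

>>> step_arm([
  {"ax": 0,"ay": 0,"az": 0,"x": 0,"y": 0,"z": -0.002,"claw": 0},
  {"ax": 0,"ay": 0,"az": 0,"x": 0,"y": 0,"z": -0.002,"claw": 0},
])

```text
time_s: 9.85
tool_pos: [0.4597, -0.0098, 0.0827]
tool_rot: [180.0, 0.0, 83.5]
force: [-0.6, 0.0, 3.3]
grip_width: 0.0002
```

>>> step_arm([
  {"ax": 0,"ay": 0,"az": 0,"x": 0,"y": 0,"z": -0.002,"claw": 0},
  {"ax": 0,"ay": 0,"az": 0,"x": 0,"y": 0,"z": -0.002,"claw": 0},
])

```text
time_s: 10.05
tool_pos: [0.4597, -0.0098, 0.0807]
tool_rot: [180.0, 0.0, 83.5]
force: [-0.6, 0.3, 4.1]
grip_width: 0.0004
```

>>> step_arm([
  {"ax": 0,"ay": 0,"az": 0,"x": 0,"y": 0,"z": -0.001,"claw": 0},
  {"ax": 0,"ay": 0,"az": 0,"x": 0,"y": 0,"z": -0.001,"claw": 0},
])

```text
time_s: 10.25
tool_pos: [0.4597, -0.0098, 0.0797]
tool_rot: [180.0, 0.0, 83.5]
force: [-0.1, -0.4, 5.0]
grip_width: 0.0001
```

>>> step_arm([
  {"ax": 0,"ay": 0,"az": 0,"x": 0,"y": 0,"z": -0.001,"claw": 0},
  {"ax": 0,"ay": 0,"az": 0,"x": 0,"y": 0,"z": -0.001,"claw": 0},
])

```text
time_s: 10.45
tool_pos: [0.4597, -0.0097, 0.0793]
tool_rot: [180.0, 0.0, 83.5]
force: [-2.7, -0.7, 9.4]
grip_width: 0.0003
```

The button has bottomed out: about 6 mm of travel, and the force rises through 5 N to 9.4 N. I'll release straight up and clear away.

>>> step_arm([
  {"ax": 0,"ay": 0,"az": 0,"x": 0,"y": 0,"z": 0.01,"claw": 0},
  {"ax": 0,"ay": 0,"az": 0,"x": 0,"y": 0,"z": 0.04,"claw": 0},
  {"ax": 0,"ay": 0,"az": 0,"x": 0,"y": 0,"z": 0.08,"claw": 0},
  {"ax": 0,"ay": 0,"az": 0,"x": 0,"y": 0,"z": 0.12,"claw": 0},
  {"ax": 0,"ay": 0,"az": 0,"x": 0.03,"y": -0.04,"z": 0.13,"claw": 0},
  {"ax": 0,"ay": 0,"az": 0,"x": 0.06,"y": -0.085,"z": 0.13,"claw": 0},
  {"ax": 0,"ay": 0,"az": 0,"x": 0.08,"y": -0.13,"z": 0.13,"claw": 0},
  {"ax": 0,"ay": 0,"az": 0,"x": 0.08,"y": -0.18,"z": 0.13,"claw": 0},
  {"ax": 0,"ay": 0,"az": 0,"x": 0.08,"y": -0.22,"z": 0.13,"claw": 0},
  {"ax": 0,"ay": 0,"az": 0,"x": 0.08,"y": -0.22,"z": 0.13,"claw": 0},
  {"ax": 0,"ay": 0,"az": 0,"x": 0.08,"y": -0.22,"z": 0.13,"claw": 0},
  {"ax": 0,"ay": 0,"az": 0,"x": 0.08,"y": -0.22,"z": 0.13,"claw": 0},
])

```text
time_s: 11.65
tool_pos: [0.5394, -0.2279, 0.2083]
tool_rot: [-180.0, -0.1, 83.7]
force: [0.2, 0.9, 0.2]
grip_width: 0.0006
```

```bash
python3 look.py 13 scene top; python3 - <<'E'
import cv2
a=cv2.imread("pics/scene13c.png");b=cv2.imread("pics/scene11c.png");d=cv2.absdiff(a,b)
print("carrier diff",d[200:420,230:580].mean(),"button",d[180:250,170:245].mean())
t=cv2.absdiff(cv2.imread("pics/top13c.png"),cv2.imread("pics/top11c.png"));print(t[100:310,240:560].mean(),t[370:450,460:545].mean())
E
```

```text
{'time_s': np.float64(11.65), 'tool_pos': array([ 0.5394, -0.2279,  0.2083]), 'tool_rot': array([-1.79963e+02, -7.10000e-02,  8.36516e+01]), 'force': array([0.1577, 0.9001, 0.1814]), 'grip_width': np.float64(0.0006)}
[ -15.80761735 -279.08688864  208.33293926]
scene [[235.03004533 235.94175166]]
top [[429.38837711 198.42459907]]
carrier diff 1.2873722943722943 button 2.1553015873015875
0.2436111111111111 0.47691176470588237
```

View pics/scene13.png

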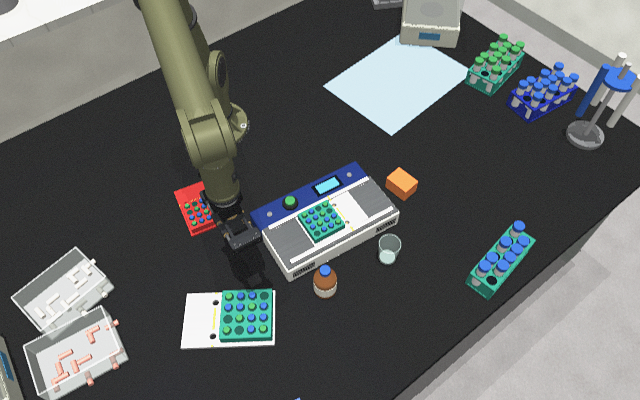

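View pics/top13c.png

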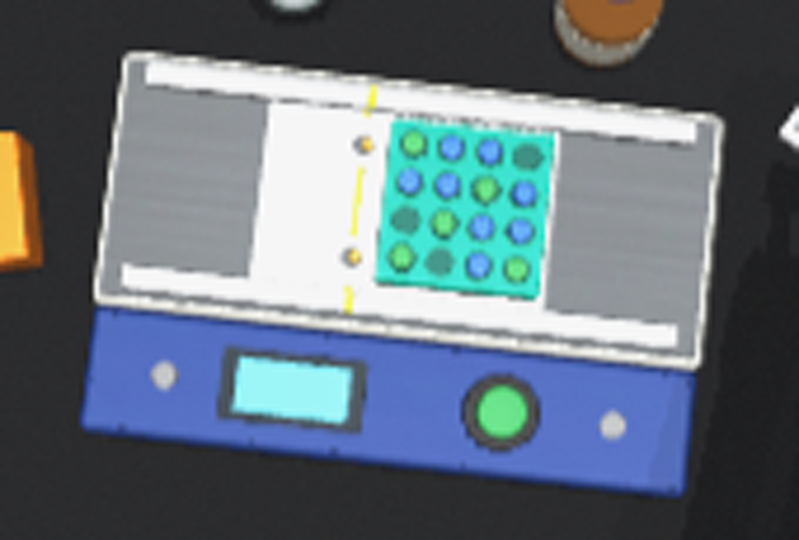

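The carrier hasn't moved, the button is back up, the loose objects are in place and the arm is clear. I'm handing in.

```bash
python3 -c "
from cell import workorder
print(workorder.sign_off())"
```

```text
the job is handed in; nothing more can be done
None
```

I pushed the small teal carrier about 29 mm in the shaker's +y direction until its holes dropped over the pins, then pressed the start button and let it go. The job was handed in at about 11.7 s; sign-off gave no verdict.

- **Carrier:** It slid at about 2–4 N and then stopped against the pins, with the force rising to 5.2 N. Both brass pins show in the holes. The two cameras together put the top of the plate's bare end at about 78 mm, down from 89 mm, so it lies flat.
- **Button:** It went down about 6 mm; the spring read about 5 N near the end, then 9.4 N once it bottomed out. After I released it, its picture matched the one from before the press. The carrier did not move during the press.
- **Surroundings:** The bottle, beaker and orange box look unmoved in the last pictures. The arm is clear, with under 1 N on the tool.

**Doubtful points:** The holes sit about 2 to 2.5 mm past the pin centres, because the carrier rests against the pins; the limit is 3.5 mm. My position readings there ranged from 2.0 to 3.8 mm because the cameras disagreed by up to about 4 mm, so I relied on the pin contact. The first two move calls were refused because rows left out some fields, and nothing moved.

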